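Find the high spot of a cheese wheel's rind with the dial gauge

ROBOT

A 6-joint arm with a two-finger parallel gripper is mounted at the origin on the work surface. World frame = base frame: x ahead of the robot, y to its left, z up, the work surface at z = 0. Lengths are in m, angles in rad, forces in N, time in s.
With the tool pointing down it reaches from about 0.35 to 0.975 m from the base axis. Payload 4.9 kg.
Tool frame: the origin (TCP) lies between the finger pads; the fingertips stand 25 mm ahead of it and the grasp point (between the pads) lies 6 mm ahead of it; z points along the fingers, y is the line along which they close (so a half turn about z gives the same grasp; the last joint's range is limited). The gripper opens to 85 mm and grips with 20 to 120 N. Pads are 22 mm wide; open, the fingers measure 114 mm over their backs; the gripper's body (76 mm by 85 mm) begins 54 mm behind the grasp point. The pads swing forward as they close: fully open they stand 13 mm farther back than shut.
Start: joints at [-0.119, 0.053, 1.613, -0, 1.476, -0.119], TCP at [0.625, 0, 0.256] pointing down, gripper open.
Joint ranges: [-3.01, 3.01], [-1.01, 2.22], [0.06, 2.58], [-1.02, 4.17], [0.09, 2.62], [-3.14, 3.14]. Speed limits (rad/s): [2.57, 2.57, 3.14, 3.14, 3.14, 3.14].

INTERFACE

Orientations are given as a unit quaternion [w, x, y, z].
In Python, from plant import manip gives the robot as it stands.
- The arm moves only by the shell command python3 -m inch 'ROWS'. ROWS is JSON, a list of rows, each a list of 3 entries, a list of its own where there are three numbers: the shift along the tool's x, y, z in m, then the turn, a rotation vector about the tool's x, y, z in rad, then the opening, from 0 (shut) to 1 (fully open). A call has 1 to 8 rows; each row shifts and turns the commanded pose from where the row before left it, along the tool's axes as they then stand; what a row does not reach is not made up. A row lasts 1/10 s, in which the tool goes at most 50 mm and 8.59 degrees, less where a joint would pass 70% of its speed; a pose out of reach is approached as far as the arm can. A call with a gripper value outside its range is refused whole. The fingers move at their own pace and stop on an object; the grip force is fixed at half the most. Time passes only in rows, so rows that do not move let the fingers close. It gives the time, the measured TCP pose, the force, the opening and the grip force at its end, in the units of the state.
- manip.state(): the state, without advancing time (a new reading comes with each control period).
- manip.grab_frame(name): name is "scene" or "side" or "wrist"; returns (picture, depth): 384x512x3 uint8, red, green, blue; 384x512 float32, m along the optical axis (not along the pixel's ray), 0 where there is no reading.
- manip.camera_params(name): a dict with "camera_matrix" (3x3 intrinsics, pixels), "k1" (the pictures are not rectified: a ray, as slopes to the right and down, at radius r is drawn at 1 + k1 r^2 times it, then the intrinsics apply), "rvec" (rotation vector, rad) and "tvec" (3), from world to camera coordinates, as OpenCV has them. Camera axes: x right, y down, z forward; pixel columns grow to the right and rows downward; lengths in m; the calibration is good to about 2 mm. A picture is of the moment at which its call begins: read the wrist's pose just before it. camera_params takes no time and is no camera call; for the wrist camera it gives the pose at the moment of the call.
- manip.job_done(): hands the job in; it is judged then, once.
Trained networks look in the newest picture that a camera, given by its name, has taken for a name from the list of things; names that differ only in an ending like _2 or _b are one class to them, and where a whole thing is asked for, a point or a joint stands for the part that bears it (a point fixed in the world has none). Each returns a list of dicts, best first, with "score" (0 to 1); they miss things now and then, are a little off and sometimes report something else, mostly with a low value. They report only what shows in the picture. A call takes as long as a camera call.
- manip.look_for(camera, label): "point" ([x, y, z] in m, in world coordinates, good to about 4 mm: the middle of the surface that is visible of it).
The state is a dict: "time": time; "joint_pos": joint angles; "joint_vel": joint speeds; "joint_efforts": joint torques, N m; "tool_pos": TCP position; "tool_rot": TCP orientation; "contact_force": force on the tool from outside, world axes, zero at the start; "ft_torque": the same for the moment, N m; "gripper_width": opening from 0.0 (shut) to 1.0 (fully open); "grasp_force": force on a finger pad.
Only numpy, scipy, OpenCV 4.12 (cv2) and the standard library are available. Lean on these libraries where they do the work, as an engineer would, in place of code of your own. Each camera call takes 0.05 s, during which the arm holds its last target. There are 200 camera calls.

TASK

Slide the dial gauge all the way home against its stop so that its sprung plunger presses on the cheese's rind. Then, with the gauge kept there, turn the turntable by its crank, watching the needle, and leave the cheese where the highest spot of its whole rim (the largest needle reading; beware of a second, lower swelling) sits under the plunger, and let go. Do not knock aside the brush and the tin beside the gauge.

Things in the scene. Friction and masses are not known exactly. Their poses are not given: they have to be found in the camera images.
- rig: Gauging rig that cannot move: aluminium base plate 250 x 460 x 12 mm on the table, turntable with a cheese towards its -y end, dial gauge on a rail towards its +y end. Origin: on the table surface, x across the rig, y along its centre line from turntable to gauge, z up. The turntable's upright axis is at x 0, y -130 mm. The gauge slides along x = 0. Its yaw is within 20 degrees of zero.
- wheel_axis (a point): Point on the turntable's upright axis, 158 mm above the table, level with the centre of the crank's grip. The turntable turns endlessly either way, takes about 4 N at the grip and stays where it is left.
- cheese_middle (a point): Point on the same axis inside the cheese, 75 mm above the table. The cheese: yellow-brown wheel 70 mm high (top at 110 mm), about 200 mm across, clamped, turning with the crank. Its rim is round but for two swellings, one clearly higher, each about 60 degrees wide, their peaks about a third of a turn apart. Where they lie from the crank differs each time.
- crank_grip (a point): Centre of the crank's grip, 158 mm above the table: a black upright round post 24 mm in diameter, 58 mm tall (130 to 188 mm above the table), on a steel arm over the cheese, 65 mm from the turntable's axis. The grip revolves freely on its own pin, so the hand can lead it round in a circle without turning.
- gauge_grip (a point): Holding point, 125 mm above the table, of a red upright round post 24 mm in diameter (top 148 mm above the table) on the gauge's sliding carriage, 76 mm behind (rig +y of) the dial's centre. The dial housing in front of it is 104 mm in diameter, its top 96 mm above the table.
- carriage (a joint): Travel of the gauge's carriage on its rail, m: 0 fully back, 0.070 home against its red stop, as near to the cheese as it goes; grows towards the cheese (rig -y). Starts 0 to 25 mm from fully back. It takes about 5 N, some 8 N with the plunger pressed, and stays where it is left.
- dial_centre (a point): Centre of the gauge's white dial face: 96 mm in diameter, twelve black ticks, facing up, 98 mm above the table. A red needle turns on it, reaching 38 mm from its centre, with a 10 mm tail.
- plunger_tip (a point): Front end of the gauge's plunger, 74 mm above the table: a brass ball 16 mm in diameter on a steel rod, looking along rig -y straight at the turntable's axis. A light spring (1 to 3.5 N) pushes it towards the cheese. It can be pushed in by 25 mm.
- needle (a joint): Angle of the dial's red needle, rad. At 0 (plunger free) the needle points towards the cheese (rig -y); it turns clockwise seen from above by 0.3 rad for each mm the plunger is pushed in. With the gauge home the round part of the rim reads about 1.15, the swellings more, always less than a full turn of the needle.
- brush: Wooden brush 160 mm long, lying on the rig's base plate beside the gauge; leave it alone. Origin at its underside.
- tin: Closed steel tin, 52 mm in diameter, 45 mm high, standing on the rig's base plate on the other side of the gauge; leave it alone. Origin at the centre of its underside.

How it is judged:
By the outcome, as a careful person would: the job done as asked, in the order asked, and still so for the second after the job is handed in, with the robot touching nothing.
It also fails if it takes over 72 s, if anything falls off the work surface, if the arm or the gripper's body presses on something with over 40 N, if the wrist force passes 120 N, or if a joint passes its speed limit or range.

## Working session

There is one attempt and no reset: what is moved stays moved. The work goes in short steps, Python scripts to look and compute and a shell command to move; the robot and the scene stay as the last step left them, time stands still between calls to the robot, and variables do not carry over. Pictures are saved under pics/ and viewed, at most 10 in all, crops included, and the job is handed in when it is done.

```bash
ls; mkdir -p pics; cat > h.py <<'E'
import numpy as np, cv2
from plant import manip
from scipy.spatial.transform import Rotation as R
def cam(n):
    p=manip.camera_params(n); return np.array(p["camera_matrix"]),p["k1"],cv2.Rodrigues(np.array(p["rvec"],float))[0],np.array(p["tvec"],float).ravel()
def proj(n,P,c=None):
    K,k1,Rm,t=c or cam(n); d=np.array([k1,0,0,0.])
    return cv2.projectPoints(np.atleast_2d(np.array(P,float)),cv2.Rodrigues(Rm)[0],t,K,d)[0].reshape(-1,2)
def ray_z(n,uv,z,c=None):
    K,k1,Rm,t=c or cam(n)
    q=cv2.undistortPoints(np.array(uv,float).reshape(-1,1,2),K,np.array([k1,0,0,0.])).reshape(-1,2)
    d=np.c_[q,np.ones(len(q))]@Rm; o=-Rm.T@t
    return o+d*((z-o[2])/d[:,2])[:,None]
def snap(n,f):
    im,d=manip.grab_frame(n); cv2.imwrite(f"pics/{f}.png",im[:,:,::-1]); return im,d
def tool():
    s=manip.state(); q=s["tool_rot"]; return np.array(s["tool_pos"]),R.from_quat([q[1],q[2],q[3],q[0]])
E
python3 - <<'E'
from h import *
for n in ["scene","side","wrist"]:
    snap(n,n+"0")
    K,k,Rm,t=cam(n); print(n,-Rm.T@t, K[0,0])
    for l in ["rig","crank_grip","gauge_grip","dial_centre","plunger_tip","brush","tin"]:
        print(l,[(np.round(r["point"],3),round(r["score"],2)) for r in manip.look_for(n,l)][:2])
a=np.hstack([cv2.imread(f"pics/{n}0.png") for n in ["scene","side"]]); cv2.imwrite("pics/a.png",cv2.resize(a,(800,300)))
s=manip.state();print(s)
E
```

```text
pics
scene [1.23047407 0.17559632 0.64750598] 448.3173354905016
rig [(array([ 0.63 , -0.023,  0.029]), 0.59)]
crank_grip [(array([ 0.673, -0.128,  0.167]), 0.8)]
gauge_grip [(array([0.562, 0.123, 0.095]), 0.86)]
dial_centre [(array([0.562, 0.126, 0.094]), 0.63)]
plunger_tip [(array([0.564, 0.123, 0.096]), 0.45)]
brush [(array([0.458, 0.153, 0.035]), 0.63)]
tin [(array([0.659, 0.129, 0.054]), 0.74)]
side [ 0.36224965 -0.69044853  0.70789164] 480.2175843460346
rig [(array([ 0.56 , -0.138,  0.062]), 0.73)]
crank_grip [(array([ 0.651, -0.138,  0.17 ]), 0.6)]
gauge_grip [(array([0.546, 0.09 , 0.1  ]), 0.81)]
dial_centre [(array([0.545, 0.094, 0.096]), 0.62)]
plunger_tip [(array([0.568, 0.034, 0.084]), 0.45)]
brush [(array([0.453, 0.104, 0.028]), 0.71)]
tin [(array([0.644, 0.11 , 0.046]), 0.79)]
wrist [0.62547152 0.07437928 0.37357622] 291.4526024783202
rig [(array([ 0.586, -0.003,  0.093]), 0.84)]
crank_grip [(array([ 0.662, -0.123,  0.144]), 0.69)]
gauge_grip [(array([0.555, 0.106, 0.095]), 0.94)]
dial_centre [(array([0.558, 0.104, 0.092]), 0.93)]
plunger_tip [(array([0.561, 0.039, 0.08 ]), 0.76)]
brush [(array([0.452, 0.126, 0.029]), 0.89)]
tin [(array([0.646, 0.126, 0.053]), 0.67)]
{'time': 1.2, 'joint_pos': array([-1.19027890e-01,  5.27221670e-02,  1.61287877e+00,  2.85503008e-05,
        1.47600891e+00, -1.18965874e-01]), 'joint_vel': array([-1.60677854e-03,  1.25813264e-03, -1.51394357e-04, -1.94189366e-03,
       -2.45482160e-05,  5.03175187e-04]), 'joint_efforts': array([ 4.75798734e-04, -3.93686342e+01, -3.70459664e+01, -7.57805560e-05,
        4.99888738e-04, -4.83041532e-06]), 'tool_pos': array([ 6.24988999e-01, -8.41444257e-06,  2.56302516e-01]), 'tool_rot': array([-1.55439169e-05,  7.07129662e-01,  7.07083899e-01,  5.85510298e-06]), 'contact_force': array([0.9839654 , 0.22013361, 0.57605357]), 'ft_torque': array([ 0.02227973, -0.01739855,  0.01915684]), 'grasp_force': 0.0, 'gripper_width': 1.0002706483833796}
```

View pics/a.png

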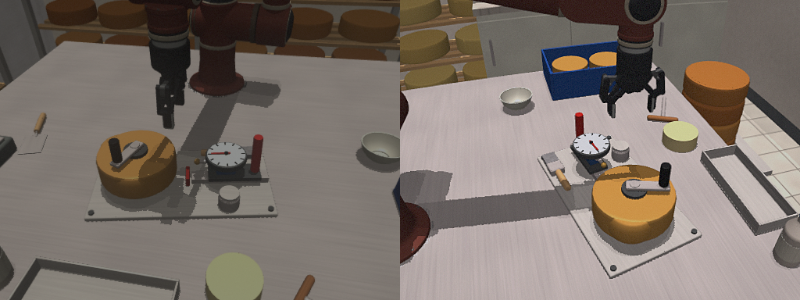

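View pics/wrist0.png

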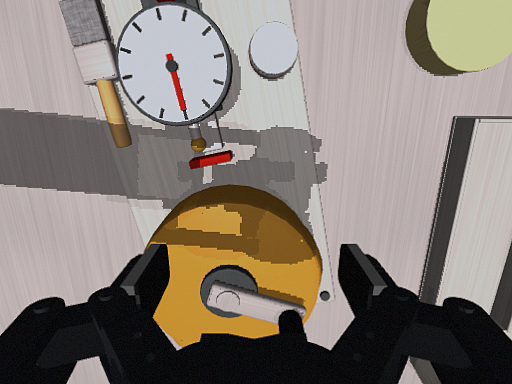

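The wrist picture shows the dial at (173,65) with its needle towards the cheese, the hub at about (228,290), the red stop at (211,158), the brush on the left and the tin on the right. The crank grip is at about (290,320), partly hidden by the gripper. In the composite, the red post's top is at about scene (330,173) and side (229,146).

```bash
python3 - <<'E'
from h import *
K=cam("wrist")
print("dial",ray_z("wrist",[[174,66]],.098),"tip",ray_z("wrist",[[199,144]],.08),"hub",ray_z("wrist",[[228,290]],.12),"stop",ray_z("wrist",[[211,158]],.06))
im={n:cv2.cvtColor(cv2.imread(f"pics/{n}0.png"),cv2.COLOR_BGR2HSV) for n in("scene","side")}
for n,(u,v) in {"scene":(330,180),"side":(229,155)}.items():
    h=im[n]; m=(((h[...,0]<6)|(h[...,0]>174))&(h[...,1]>150)&(h[...,2]>60)).astype(np.uint8)
    k,l,s,c=cv2.connectedComponentsWithStats(m)
    i=min((i for i in range(1,k) if s[i,4]>60),key=lambda i:np.hypot(*(c[i]-(u,v))))
    x,y,w,hh,a=s[i]; print(n,s[i],c[i],"top centre",ray_z(n,[[x+w/2 if False else np.mean(np.where(l[y+4]==i)[0]),y+4]],.148))
    vs=np.where((l==i).any(1))[0]
    g,d=None,None
# grip black: mean near tops
for n,p in {"scene":(115*1.28,139*1.28),"side":(265*1.28,164*1.28)}.items(): print(n,"crank top",ray_z(n,[p],.188))
E
```

```text
dial [[0.55621094 0.10504225 0.098     ]] tip [[0.57125848 0.03437236 0.08      ]] hub [[ 0.60003919 -0.10814951  0.12      ]] stop [[0.5798108  0.01647204 0.06      ]]
scene [238 213   5  17  64] [239.75     221.234375] top centre [[0.68675334 0.03863061 0.148     ]]
side [225 144  10  31 248] [229.12096774 158.08870968] top centre [[0.53625845 0.17284404 0.148     ]]
scene crank top [[ 0.65924029 -0.12814405  0.188     ]]
side crank top [[ 0.66059018 -0.12803422  0.188     ]]
```

```bash
python3 -m inch '[[[0.040,-0.019,0],[0,0,0],1],[[0.045,-0.021,0],[0,0,0],1],[[0.045,-0.021,0],[0,0,0],1],[[0.045,-0.021,0],[0,0,0],1],[[0.004,-0.002,0],[0,0,-0.1],1],[[0,0,0],[0,0,-0.1],1],[[0,0,0],[0,0,0],1]]'
python3 - <<'E'
from h import *
print("scene post",ray_z("scene",[[330,175]],.148), ray_z("side",[[229,146]],.148))
snap("wrist","w1")
p,r=tool();print(p,r.as_matrix().round(3))
for n in ("wrist","scene","side"):
    if n!="wrist": snap(n,n+"1")
    print([(np.round(q["point"],3),round(q["score"],2)) for q in manip.look_for(n,"gauge_grip")][:2])
print(proj("wrist",[[.541,.1795,.148],[.5409,.1795,.125]]))
E
```

```text
time: 1.9
tool_pos: [0.5407, 0.1796, 0.2564]
tool_rot: [0.0, 0.633, 0.774, 0.0]
contact_force: [0.2, -0.2, 0.8]
gripper_width: 0.998
grasp_force: 0.0
scene post [[0.54255991 0.18000489 0.148     ]] [[0.53804041 0.18074398 0.148     ]]
[0.54089306 0.17919799 0.25638347] [[-0.197  0.98   0.   ]
 [ 0.98   0.197  0.   ]
 [-0.     0.    -1.   ]]
[(array([0.549, 0.123, 0.096]), 0.74)]
[(array([0.562, 0.12 , 0.095]), 0.61)]
[(array([0.542, 0.092, 0.099]), 0.85)]
[[252.6869646  196.5660708 ]
 [252.61032419 188.53811508]]
```

View pics/w1.png

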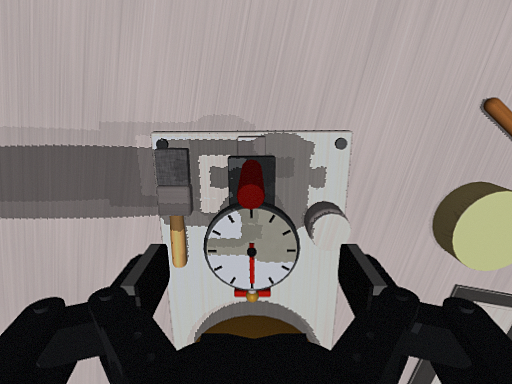

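The wrist picture shows the rig square to the hand. The red post's top is at about (252,193), centred between the fingers and matching the prediction, with the dial at (252,250).

```bash
python3 -m inch '[[[0,0,0.040],[0,0,0],1],[[0,0,0.045],[0,0,0],1],[[0,0,0.038],[0,0,0],1],[[0,0,0],[0,0,0],0],[[0,0,0],[0,0,0],0],[[0,0,0],[0,0,0],0],[[0,0,0],[0,0,0],0],[[0,0,0],[0,0,0],0]]'; python3 -m inch '[[[0,0,0],[0,0,0],0],[[0,0,0],[0,0,0],0],[[0,0,0],[0,0,0],0]]'
```

```text
time: 3.0
tool_pos: [0.5386, 0.1785, 0.1364]
tool_rot: [-0.002, 0.633, 0.774, -0.003]
contact_force: [-18.9, -4.2, 14.7]
gripper_width: 0.268
grasp_force: 58.4
time: 3.3
tool_pos: [0.5386, 0.1785, 0.1364]
tool_rot: [-0.002, 0.633, 0.774, -0.003]
contact_force: [-18.5, -5.0, 13.8]
gripper_width: 0.267
grasp_force: 58.3
```

```bash
python3 -m inch '[[[0,-0.002,-0.003],[0,0,0],0],[[-0.005,0,0],[0,0,0],0],[[-0.010,0,0],[0,0,0],0],[[-0.010,0,0],[0,0,0],0],[[-0.010,0,0],[0,0,0],0],[[-0.005,0,0],[0,0,0],0],[[0,0,0],[0,0,0],0]]'; python3 -m inch '[[[-0.004,0,0],[0,0,0],0],[[-0.001,0,0],[0,0,0],0],[[0,0,0],[0,0,0],0]]';
```

```text
time: 4.0
tool_pos: [0.5466, 0.1391, 0.1365]
tool_rot: [-0.0, 0.633, 0.774, -0.0]
contact_force: [-4.1, 0.6, -3.5]
gripper_width: 0.266
grasp_force: 61.3
time: 4.3
tool_pos: [0.5475, 0.135, 0.1365]
tool_rot: [-0.001, 0.633, 0.774, -0.0]
contact_force: [-4.2, 3.4, -3.5]
gripper_width: 0.263
grasp_force: 61.3
```

```bash
g(){ grep -E 'pos|force' | grep -v grasp; }
python3 -m inch '[[[-0.003,0,0],[0,0,0],0],[[-0.003,0,0],[0,0,0],0],[[0,0,0],[0,0,0],0]]' | g; python3 -m inch '[[[-0.003,0,0],[0,0,0],0],[[0,0,0],[0,0,0],0]]'|g;python3 -m inch '[[[-0.003,0,0],[0,0,0],0],[[0,0,0],[0,0,0],0]]'|g
```

```text
tool_pos: [0.5484, 0.1309, 0.1365]
contact_force: [-4.1, 11.3, -2.9]
tool_pos: [0.5484, 0.1307, 0.1365]
contact_force: [-7.4, 21.0, -2.5]
tool_pos: [0.5484, 0.1306, 0.1365]
contact_force: [-7.5, 30.0, -1.8]
```

```bash
g(){ grep -E 'pos|force' | grep -v grasp; }
python3 -m inch '[[[0.004,0,0],[0,0,0],0],[[0.002,0,0],[0,0,0],0],[[0,0,0],[0,0,0],0]]' | g; python3 -m inch '[[[0,0,0],[0,0,0],1],[[0,0,0],[0,0,0],1],[[0,0,0],[0,0,0],1],[[0,0,0],[0,0,0],1],[[0,0,0],[0,0,0],1]]'; python3 -m inch '[[[0,0,-0.04],[0,0,0],1],[[0,0,-0.04],[0,0,0],1],[[0,0,-0.02],[0,0,0],1],[[0,0,0],[0,0,0],1]]'|g
cat > look.py <<'E'
from h import *
import sys
# needle angle from the scene camera, dial plane z=.1; D0 = dial centre
YAW=0.2; ey=np.array([-np.sin(YAW),np.cos(YAW)]); ex=np.array([np.cos(YAW),np.sin(YAW)])
D0=np.array(eval(open("dial.txt").read()))
def needle(n="scene",save=None,im=None):
    if im is None: im,_=manip.grab_frame(n)
    if save: cv2.imwrite(f"pics/{save}.png",im[:,:,::-1])
    c=cam(n); S=8 # px per mm
    g=np.stack(np.meshgrid(np.arange(-48,48,.25),np.arange(-48,48,.25)),-1) # rig x, rig y mm
    P=D0+ (g[...,:1]*ex+g[...,1:]*ey)/1000
    uv=proj(n,np.c_[P.reshape(-1,2),np.full(P.size//2,.1)],c).astype(np.float32).reshape(*g.shape)
    w=cv2.remap(im,uv[...,0],uv[...,1],cv2.INTER_LINEAR)
    w2=w.astype(float); red=np.clip(w2[...,0]-np.maximum(w2[...,1],w2[...,2])-30,0,None)
    rr=np.hypot(g[...,0],g[...,1]); red[(rr<8)|(rr>40)]=0
    if save: cv2.imwrite(f"pics/{save}_d.png",w[::-1,:,::-1])
    if red.sum()<1000: return None
    rd=red*(rr>14); v=(g*rd[...,None]).sum((0,1))
    # clockwise from above, from rig -y: direction (-sin a,-cos a)
    return np.arctan2(-v[0],-v[1])%(2*np.pi), rd.sum()/1e3
def crank(C):
    p,r=tool(); d=p[:2]-C; return np.degrees(np.arctan2(d[1],d[0]))
E
python3 - <<'E'
from h import *
ey=np.array([-np.sin(.2),np.cos(.2)])
p=np.array([.5484,.1306])-.076*ey; print("dial",p); open("dial.txt","w").write(str(list(map(float,p))))
from look import *
print(needle("scene","s2"),needle("side","d2")); snap("wrist","w2")
for n in("scene","side","wrist"): print(n,[(np.round(q["point"],3),round(q["score"],2)) for l in ("dial_centre","crank_grip") for q in manip.look_for(n,l)])
a=np.hstack([cv2.resize(cv2.imread(f"pics/{k}_d.png"),(300,300)) for k in("s2","d2")]);b=cv2.imread("pics/s2.png")[110:310,60:460]
cv2.imwrite("pics/c.png",np.vstack([a,cv2.resize(b,(600,300))]))
E
```

```text
tool_pos: [0.5484, 0.1309, 0.1365]
contact_force: [-4.0, 8.5, -2.2]
time: 5.8
tool_pos: [0.5496, 0.1284, 0.1368]
tool_rot: [0.0, 0.633, 0.774, 0.0]
contact_force: [0.3, -0.8, -0.9]
gripper_width: 1.001
grasp_force: 0.0
tool_pos: [0.5514, 0.1287, 0.2413]
contact_force: [0.6, 0.1, 0.9]
dial [0.56349887 0.05611494]
(np.float64(1.19166642313942), np.float64(39.847)) (np.float64(1.2830164027625117), np.float64(144.877))
scene [(array([0.57 , 0.078, 0.096]), 0.78), (array([ 0.672, -0.129,  0.169]), 0.76)]
side [(array([0.552, 0.052, 0.1  ]), 0.74), (array([ 0.653, -0.14 ,  0.167]), 0.85)]
wrist [(array([0.559, 0.079, 0.097]), 0.97), (array([0.451, 0.126, 0.028]), 0.17)]
```

View pics/c.png

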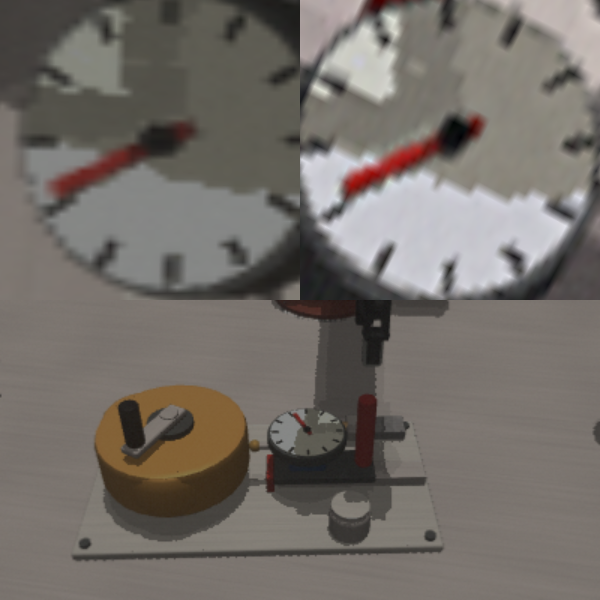

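The scene picture shows the carriage against the red stop (270,472) and the plunger ball on the rind. The rectified dials show the needle at about 1.2 rad, which matches "home on the round part". The dial's true centre is a few mm off my guess, so I'll correct it per camera. Next is the crank.

```bash
g(){ grep -E 'time|pos|force|width'; }
sed -i 's|    P=D0+ |    o={"scene":(1.6,3.2),"side":(1.,5.4)}[n]\n    P=D0+ (o[0]*ex+o[1]*ey)/1000+ |' look.py
python3 -m inch '[[[-0.030,0.0065,0],[0,0,0],1],[[-0.045,0.009,0],[0,0,0],1],[[-0.045,0.009,0],[0,0,0],1],[[-0.045,0.009,0],[0,0,0],1],[[-0.045,0.009,0],[0,0,0],1],[[-0.045,0.009,0],[0,0,0],1],[[-0.018,0.0035,0],[0,0,0],1],[[0,0,0],[0,0,0],1]]'|g
python3 - <<'E'
from look import *
print(needle("scene","s3"),needle("side","d3"));snap("wrist","w3")
a=np.hstack([cv2.imread("pics/d3.png")[120:370,200:480],cv2.imread("pics/s3.png")[120:370,90:370]]);cv2.imwrite("pics/e.png",cv2.resize(a,(800,357)))
E
```

```text
time: 7.45
tool_pos: [0.6575, -0.1302, 0.2355]
contact_force: [-0.1, 0.2, -0.5]
gripper_width: 1.0
grasp_force: 0.0
(np.float64(1.09864169902026), np.float64(53.786)) (np.float64(1.098833396893081), np.float64(189.536))
```

View pics/e.png

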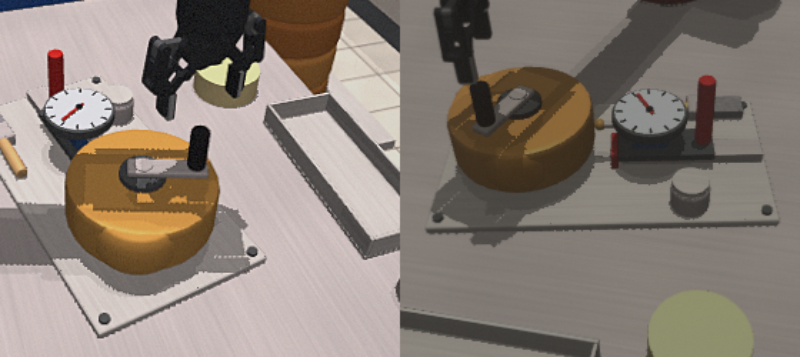

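Both cameras read 1.10 rad, and the open fingers straddle the crank grip: side (199,148), scene (482,103). Next I descend and grip.

```bash
g(){ grep -E 'time|pos|force|width'; }
python3 -m inch '[[[0.0015,0.003,0.020],[0,0,0],1],[[0,0,0.030],[0,0,0],1],[[0,0,0.016],[0,0,0],1],[[0,0,0],[0,0,0],0],[[0,0,0],[0,0,0],0],[[0,0,0],[0,0,0],0],[[0,0,0],[0,0,0],0],[[0,0,0],[0,0,0],0]]'|g; python3 -m inch '[[[0,0,0],[0,0,0],0],[[0,0,0],[0,0,0],0]]'|g
python3 - <<'E'
from look import *
print(needle("scene","s4"))
E
```

```text
time: 8.4
tool_pos: [0.66, -0.1262, 0.1726]
contact_force: [-5.8, -0.3, 7.1]
gripper_width: 0.266
grasp_force: 58.9
time: 8.6
tool_pos: [0.66, -0.1262, 0.1725]
contact_force: [-4.7, -0.4, 5.6]
gripper_width: 0.265
grasp_force: 58.9
(np.float64(1.0985646785891885), np.float64(56.216))
```

```bash
cat > s.py <<'E'
from look import *
C=np.array([.599,-.108])
p,r=tool(); a=needle(); d=p[:2]-C
s=manip.state()
print("T%.2f"%s["time"],"phi %.1f r %.1f"%(np.degrees(np.arctan2(d@ey,d@ex)),1e3*np.hypot(*d)),"F rig x,y,z %.0f %.0f %.0f"%(s["contact_force"][:2]@ex,s["contact_force"][:2]@ey,s["contact_force"][2]),"needle",np.round(a,3))
open("log.txt","a").write(f"{p[0]} {p[1]} {a[0]}\n")
E
python3 s.py; python3 - <<'E'
import numpy as np
a=np.radians(np.arange(-28,333,10)); x=65*np.cos(a);y=65*np.sin(a)
X=np.round(x*2)/2;Y=np.round(y*2)/2
for i in range(36): print(int(np.degrees(a[i+1])+.5*np.sign(a[i+1])), "[%.4f,%.4f,0]"%((Y[i+1]-Y[i])/1e3,(X[i+1]-X[i])/1e3), end=("\n" if i%2 else "  "))
E
```

```text
T8.70 phi -28.1 r 63.7 F rig x,y,z -5 2 5 needle [ 1.098 56.248]
-18 [0.0105,0.0045,0]  -8 [0.0110,0.0025,0]
2 [0.0115,0.0005,0]  12 [0.0110,-0.0015,0]
22 [0.0110,-0.0030,0]  32 [0.0100,-0.0055,0]
42 [0.0090,-0.0065,0]  52 [0.0075,-0.0085,0]
62 [0.0065,-0.0095,0]  72 [0.0045,-0.0105,0]
82 [0.0025,-0.0110,0]  92 [0.0005,-0.0115,0]
102 [-0.0015,-0.0110,0]  112 [-0.0030,-0.0110,0]
122 [-0.0055,-0.0100,0]  132 [-0.0065,-0.0090,0]
142 [-0.0085,-0.0075,0]  152 [-0.0095,-0.0065,0]
162 [-0.0105,-0.0045,0]  172 [-0.0110,-0.0025,0]
182 [-0.0115,-0.0005,0]  192 [-0.0110,0.0015,0]
202 [-0.0110,0.0030,0]  212 [-0.0100,0.0055,0]
222 [-0.0090,0.0065,0]  232 [-0.0075,0.0085,0]
242 [-0.0065,0.0095,0]  252 [-0.0045,0.0105,0]
262 [-0.0025,0.0110,0]  272 [-0.0005,0.0115,0]
282 [0.0015,0.0110,0]  292 [0.0030,0.0110,0]
302 [0.0055,0.0100,0]  312 [0.0065,0.0090,0]
322 [0.0085,0.0075,0]  332 [0.0095,0.0065,0]
```

```bash

python3 -m inch '[[[0.0105,0.0045,0],[0,0,0],0],[[0.011,0.0025,0],[0,0,0],0],[[0,0,0],[0,0,0],0]]'>/dev/null; python3 s.py
python3 -m inch '[[[0.0115,0.0005,0],[0,0,0],0],[[0.011,-0.0015,0],[0,0,0],0],[[0,0,0],[0,0,0],0]]'>/dev/null; python3 s.py
python3 -m inch '[[[0.011,-0.003,0],[0,0,0],0],[[0.010,-0.0055,0],[0,0,0],0],[[0,0,0],[0,0,0],0]]'>/dev/null; python3 s.py
```

```text
T9.05 phi -6.8 r 64.2 F rig x,y,z -2 3 6 needle [ 1.098 56.838]
T9.40 phi 13.3 r 64.8 F rig x,y,z -1 3 6 needle [ 1.098 56.355]
T9.75 phi 33.6 r 65.5 F rig x,y,z -0 5 6 needle [ 1.098 55.375]
```

```bash

python3 -m inch '[[[0.009,-0.0065,0],[0,0,0],0],[[0.0075,-0.0085,0],[0,0,0],0],[[0,0,0],[0,0,0],0]]'>/dev/null; python3 s.py
python3 -m inch '[[[0.0065,-0.0095,0],[0,0,0],0],[[0.0045,-0.0105,0],[0,0,0],0],[[0,0,0],[0,0,0],0]]'>/dev/null; python3 s.py
python3 -m inch '[[[0.0025,-0.011,0],[0,0,0],0],[[0.0005,-0.0115,0],[0,0,0],0],[[0,0,0],[0,0,0],0]]'>/dev/null; python3 s.py
python3 -m inch '[[[-0.0015,-0.011,0],[0,0,0],0],[[-0.003,-0.011,0],[0,0,0],0],[[0,0,0],[0,0,0],0]]'>/dev/null; python3 s.py
python3 -m inch '[[[-0.0055,-0.010,0],[0,0,0],0],[[-0.0065,-0.009,0],[0,0,0],0],[[0,0,0],[0,0,0],0]]'>/dev/null; python3 s.py
cp pics/s4.png /dev/null; python3 -c "
from look import *
print(needle('scene','s5'))"
```

```text
T10.10 phi 53.3 r 66.0 F rig x,y,z -2 6 7 needle [ 2.567 51.07 ]
T10.45 phi 73.6 r 66.6 F rig x,y,z -5 6 9 needle [ 2.291 50.719]
T10.80 phi 93.5 r 66.8 F rig x,y,z -5 6 9 needle [ 1.099 50.419]
T11.15 phi 113.0 r 66.8 F rig x,y,z -7 4 11 needle [ 1.099 49.432]
T11.50 phi 132.8 r 66.6 F rig x,y,z -7 1 10 needle [ 1.099 48.961]
(np.float64(1.0990803324135243), np.float64(48.735))
```

```bash

python3 -m inch '[[[-0.0085,-0.0075,0],[0,0,0],0],[[-0.0095,-0.0065,0],[0,0,0],0],[[0,0,0],[0,0,0],0]]'>/dev/null; python3 s.py
python3 -m inch '[[[-0.0105,-0.0045,0],[0,0,0],0],[[-0.011,-0.0025,0],[0,0,0],0],[[0,0,0],[0,0,0],0]]'>/dev/null; python3 s.py
python3 -m inch '[[[-0.0115,-0.0005,0],[0,0,0],0],[[-0.011,0.0015,0],[0,0,0],0],[[0,0,0],[0,0,0],0]]'>/dev/null; python3 s.py
python3 -m inch '[[[-0.011,0.003,0],[0,0,0],0],[[-0.010,0.0055,0],[0,0,0],0],[[0,0,0],[0,0,0],0]]'>/dev/null; python3 s.py
python3 -m inch '[[[-0.009,0.0065,0],[0,0,0],0],[[-0.0075,0.0085,0],[0,0,0],0],[[0,0,0],[0,0,0],0]]'>/dev/null; python3 s.py
```

```text
T11.90 phi 153.1 r 66.2 F rig x,y,z -5 -1 9 needle [ 1.1   47.767]
T12.25 phi 172.9 r 65.7 F rig x,y,z -3 -2 6 needle [ 3.903 50.733]
T12.60 phi -166.9 r 65.2 F rig x,y,z 2 -6 5 needle [ 4.168 52.938]
T12.95 phi -147.0 r 64.6 F rig x,y,z 6 -3 4 needle [ 1.291 49.115]
T13.30 phi -127.4 r 63.9 F rig x,y,z 6 0 5 needle [ 1.099 48.525]
```

```bash

python3 -m inch '[[[0.0075,-0.0085,0],[0,0,0],0],[[0.009,-0.0065,0],[0,0,0],0],[[0.005,-0.003,0],[0,0,0],0],[[0,0,0],[0,0,0],0]]'>/dev/null; python3 s.py
python3 -m inch '[[[0.005,-0.0025,0],[0,0,0],0],[[0,0,0],[0,0,0],0]]'>/dev/null; python3 s.py
python3 -m inch '[[[0.0055,-0.002,0],[0,0,0],0],[[0,0,0],[0,0,0],0]]'>/dev/null; python3 s.py
python3 -m inch '[[[0.0055,-0.0015,0],[0,0,0],0],[[0,0,0],[0,0,0],0]]'>/dev/null; python3 s.py
python3 -m inch '[[[0.0055,-0.001,0],[0,0,0],0],[[0,0,0],[0,0,0],0]]'>/dev/null; python3 s.py
python3 -m inch '[[[0.0055,-0.0005,0],[0,0,0],0],[[0,0,0],[0,0,0],0]]'>/dev/null; python3 s.py
python3 -m inch '[[[0.0055,0,0],[0,0,0],0],[[0,0,0],[0,0,0],0]]'>/dev/null; python3 s.py
python3 -m inch '[[[0.0055,0.0005,0],[0,0,0],0],[[0,0,0],[0,0,0],0]]'>/dev/null; python3 s.py
python3 -m inch '[[[0.0055,0.001,0],[0,0,0],0],[[0,0,0],[0,0,0],0]]'>/dev/null; python3 s.py
python3 -m inch '[[[0.0055,0.0015,0],[0,0,0],0],[[0,0,0],[0,0,0],0]]'>/dev/null; python3 s.py
python3 - <<'E'
import numpy as np
from scipy.optimize import least_squares
d=np.loadtxt("log.txt")
f=least_squares(lambda q:np.hypot(d[:,0]-q[0],d[:,1]-q[1])-q[2],[.599,-.108,.065]); print(f.x, np.abs(f.fun).max())
E
```

```text
T13.75 phi -153.7 r 64.7 F rig x,y,z 1 1 7 needle [ 2.678 45.553]
T14.00 phi -158.2 r 64.9 F rig x,y,z 3 -0 5 needle [ 3.355 48.236]
T14.25 phi -163.4 r 65.1 F rig x,y,z 2 -1 7 needle [ 3.914 54.809]
T14.50 phi -168.3 r 65.2 F rig x,y,z 3 -0 7 needle [ 4.27  52.725]
T14.75 phi -173.2 r 65.4 F rig x,y,z 2 -1 7 needle [ 4.427 55.269]
T15.00 phi -178.0 r 65.6 F rig x,y,z 1 -2 8 needle [ 4.407 55.47 ]
T15.25 phi 177.2 r 65.7 F rig x,y,z 2 -1 8 needle [ 4.214 50.909]
T15.50 phi 172.4 r 65.8 F rig x,y,z 1 -1 8 needle [ 3.838 52.616]
T15.75 phi 167.5 r 65.9 F rig x,y,z 0 -0 9 needle [ 3.264 41.509]
T16.00 phi 162.5 r 66.1 F rig x,y,z -0 -1 8 needle [ 2.475 46.081]
[ 0.59809334 -0.10642055  0.06502565] 6.907319806777334e-05
```

The peak fits phi = -175.15° from symmetric readings on both flanks. The reading there is about 4.44, against a lower swelling of about 2.8. I'll go there now.

```bash

python3 -m inch '[[[-0.006,-0.0015,0],[0,0,0],0],[[-0.0065,-0.001,0],[0,0,0],0],[[-0.0065,-0.0005,0],[0,0,0],0],[[-0.006,0.0005,0],[0,0,0],0],[[0,0,0],[0,0,0],0],[[0,0,0],[0,0,0],0]]'>/dev/null; python3 s.py
```

```text
T16.65 phi -175.5 r 65.4 F rig x,y,z 2 -1 8 needle [ 4.44  54.954]
```

```bash
g(){ grep -E 'time|pos|force|width'; }
python3 -m inch '[[[-0.0005,0.0005,-0.002],[0,0,0],0],[[0,0,0],[0,0,0],0],[[0,0,0],[0,0,0],0]]'|g; python3 s.py
python3 -m inch '[[[0,0,0],[0,0,0],0.5],[[0,0,0],[0,0,0],0.7],[[0,0,0],[0,0,0],1],[[0,0,0],[0,0,0],1],[[0,0,0],[0,0,0],1]]'|g; python3 s.py
python3 -m inch '[[[0,0,-0.02],[0,0,0],1],[[0,0,-0.04],[0,0,0],1],[[0,0,-0.04],[0,0,0],1],[[0,0,-0.02],[0,0,0],1],[[0,0,0],[0,0,0],1]]'|g
python3 - <<'E'
from look import *
print(needle("scene","s6"),needle("side","d6"))
snap("wrist","w6")
a=np.hstack([cv2.imread("pics/d6.png")[100:350,180:460],cv2.imread("pics/s6.png")[120:370,90:370]]);cv2.imwrite("pics/f.png",cv2.resize(a,(800,357)))
E
```

```text
time: 16.95
tool_pos: [0.536, -0.126, 0.1725]
contact_force: [4.5, 2.0, 2.8]
gripper_width: 0.264
grasp_force: 61.7
T17.00 phi -175.5 r 65.5 F rig x,y,z 5 -1 1 needle [ 4.441 55.147]
time: 17.5
tool_pos: [0.5352, -0.1261, 0.1721]
contact_force: [-0.3, -0.2, 1.4]
gripper_width: 0.999
grasp_force: 0.0
T17.55 phi -175.6 r 66.3 F rig x,y,z -0 -0 0 needle [ 4.441 55.445]
time: 18.05
tool_pos: [0.5372, -0.1268, 0.2972]
contact_force: [0.5, -0.3, 0.1]
gripper_width: 0.998
grasp_force: 0.0
(np.float64(4.440360933044622), np.float64(52.084)) (np.float64(4.45075582946244), np.float64(169.618))
```

View pics/f.png

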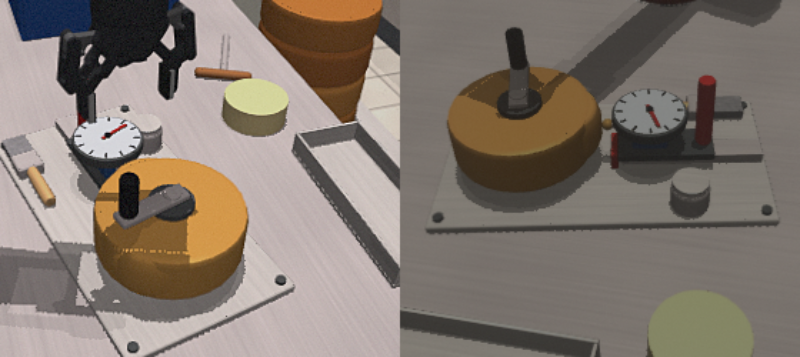

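The picture shows the hand clear, the gauge still against its stop (scene, 615,150), the bulge under the plunger (607,122), the needle at 4.44, and the brush and tin in place.

```bash
python3 -c "
from plant import manip
print(manip.job_done())"
```

```text
the job is handed in; nothing more can be done
None
```

The gauge is home against its stop and the cheese's higher swelling sits under the plunger, within about 0.4° of the fitted peak: needle about 4.44 rad, against about 2.6 highest read on the lower one. About 100° of the rim was not scanned because both swellings had already been found; I let go, the brush and tin were not moved, and the job was handed in at about 18 s.

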